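# Test the hallway alarm

## Task

Test the alarm base station, the longer of the two white boxes with sliding covers on the shelf (its cover has an upright flat tab; the shorter door chime's has a round knob). Slide its dust cover all the way aside, press the button underneath fully down, then slide the cover fully shut again. Leave the chime's cover shut.

Things in the scene. Friction and masses are not known exactly. Their poses are not given: they have to be found in the camera images.
- alarm_tab (a point): Centre of the upright grey tab on the alarm's dust cover: 12 mm thick along its y, 40 mm wide along x, 30 mm tall, top 15 mm above this point and 86 mm above the shelf. It stands on the cover plate (84 x 90 x 4 mm), whose top is 15 mm below this point; nothing else rises over 2 mm above the plate. z up. The cover opens along this point's own -y; shut, the tab is straight above the button.
- alarm_button_top (a point): Centre of the top of the alarm's round grey push button: 32 mm diameter, top 50 mm above the shelf and 10 mm above the housing, hidden until the cover is aside; with the cover fully open the plate's edge is 45 mm and the tab 90 mm from the button's centre. z up.
- alarm_cover (a joint): Slide of the alarm's cover in m: 0 shut, 0.09 fully open (end stops), button uncovered from about 0.061. Starts shut or up to 6 mm ajar; moves with about 2 N and stays where left. The alarm is a white box 200 mm long (along the slide) x 100 mm, 58 mm high over its side rails, fixed to the shelf left or right of the middle, turned up to 30 degrees.
- alarm_button (a joint): Travel of the alarm's button in m: 0 up, 0.006 fully down. A spring returns it; fully down takes about 5 N.
- chime_cover (a joint): Slide of the cover of the other, shorter white box (door chime, 130 x 80 mm, 44 mm high, its cover with a round knob 28 mm across), in m: 0 shut, 0.06 open. To be left shut.
Things that resemble listed ones, but are neither listed nor needed, are in the scene too. What is shaped like the part that bears chime_cover but blue or green is not meant.

How it is judged (in metres and radians):
On the way, in this order (a step that is already met when the one before it is completed fails the run):
1. the alarm's cover is slid aside, clear of the button (value of joint alarm_cover above 0.065 m), for 0.2 s.
2. the alarm's button is pressed down while the cover is aside (value of joint alarm_button above 0.0045 m and value of joint alarm_cover above 0.055 m), for 0.05 s.
At the end, for the whole second after the job is handed in: The alarm's cover is shut again to within 10 mm of its stop, the button is up (within 2 mm), and the chime's cover is still shut (within 10 mm) (value of joint each of alarm_cover, chime_cover below 0.01 m and value of joint alarm_button below 0.002 m); the robot touches nothing.
It fails at once if the chime's cover is slid open by more than 10 mm (value of joint chime_cover above 0.01 m).
It also fails if it takes over 50 s, if anything falls off the work surface, if the arm or the gripper's body presses on something with over 40 N, if the wrist force passes 120 N, or if a joint passes its speed limit or range.

## Robot

A 6-joint arm with a two-finger parallel gripper is mounted at the origin on the work surface. World frame = base frame: x ahead of the robot, y to its left, z up, the work surface at z = 0. Lengths are in mm, angles in rad, forces in N, time in s.
With the tool pointing down it reaches from about 325 to 850 mm from the base axis. Payload 15.5 kg.
Tool frame: the origin (TCP) lies at the very end of the fingers, on their centre line; the grasp point (between the pads) lies 19 mm behind it (robot.tcp_to_grasp is the distance from the TCP to the grasp point, in mm); z points along the fingers, y is the line along which they close (so a half turn about z gives the same grasp; the last joint's range is limited). The gripper opens to 91 mm and grips with 3 to 60 N. Pads are 32 mm wide; open, the fingers measure 118 mm over their backs; the gripper's body (76 mm by 178 mm) begins 60 mm behind the grasp point.
Start: joints at [-1.333, 0.494, 1.345, -0, 1.302, -0.096], TCP at [204.773, -590.503, 213.915] pointing down, gripper open.
Joint ranges: [-2.91, 2.91], [-0.82, 2.16], [0.22, 2.67], [-1.22, 4.37], [0.12, 2.79], [-3.08, 3.08]. Speed limits (rad/s): [1.89, 1.89, 2.57, 3.01, 3.01, 3.01].

## Interface

Orientations are given as a unit quaternion [w, x, y, z].
In Python, from cell import robot gives the robot as it stands. Calls block until the motion is done:
- robot.goto(position, orientation): joint-space move of the TCP to a pose.
- robot.move_linear(position, ori=None, max_speed=150): straight line of the TCP; ori=None keeps the orientation; max_speed is the mean speed in mm/s.
- robot.move_joints(angles): joint-space move.
- robot.release() and robot.gripper_close(newtons=None): open the fingers fully, or close them until they stop; newtons is the grip in N (None keeps the last).
- robot.sleep(seconds).
- robot.solve_ik(position, orientation): joint angles nearest the present ones, or None.
- robot.state(): the state.
- robot.snapshot(name): name is "scene" or "top" or "wrist"; returns the picture (480x640x3 uint8, red, green, blue); there is no depth.
- robot.camera_info(name): a dict with "fov_y" (degrees; the focal length in pixels is half the picture's height over the tangent of half this angle, whatever the lens; pixels are square), "cx", "cy" (the principal point, pixels), "k1" (the pictures are not rectified: a ray, as slopes to the right and down, at radius r is drawn at 1 + k1 r^2 times it, then the intrinsics apply), "world_to_cam" (4x4, takes a point from world to camera coordinates). Camera axes: x right, y down, z forward; pixel columns grow to the right and rows downward; lengths in mm; the calibration is good to about 2 mm. A picture is of the moment at which its call begins: read the wrist's pose just before it. camera_info takes no time and is no camera call; for the wrist camera it gives the pose at the moment of the call.
A pose or a line that the arm cannot do raises robot.IKError and nothing moves.
- robot.finish_job(): hands the job in; it is judged then, once.
The state is a dict: "time_s": time; "joints": joint angles; "qd": joint speeds; "joint_efforts": joint torques, N m; "eef_pos": TCP position; "ee_rot": TCP orientation; "contact_force": force on the tool from outside, world axes, zero at the start; "torque": the same for the moment, N m; "gripper_width": opening from 0.0 (shut) to 1.0 (fully open); "finger_force": force on a finger pad.
Only numpy, scipy, OpenCV 4.12 (cv2) and the standard library are available. Lean on these libraries where they do the work, as an engineer would, in place of code of your own. Each camera call takes 0.05 s, during which the arm holds its last target. There are 200 camera calls.

## Working session

There is one attempt and no reset: what is moved stays moved. The work goes in short steps, each a Python script; the robot and the scene stay as the last script left them, time stands still between calls to the robot, and variables do not carry over. Pictures are saved under pics/ and viewed, at most 10 in all, crops included, and the job is handed in when it is done.

```bash
ls; mkdir -p pics
python3 - <<'E'
from cell import robot
import cv2
for n in("scene","top"):
    cv2.imwrite(f"pics/{n}0.png",robot.snapshot(n)[:,:,::-1]); c=robot.camera_info(n); print(n,c)
print(robot.state())
E
```

```text
pics
scene {'fov_y': 42.23300365998937, 'cx': 322.4345690799582, 'cy': 243.11327209417948, 'k1': -0.05531366911432424, 'world_to_cam': array([[ 5.85860564e-01,  8.10289799e-01, -1.40655945e-02,
        -2.59174247e+02],
       [ 6.18799660e-01, -4.58480885e-01, -6.37873231e-01,
        -3.10335525e+02],
       [-5.23310978e-01,  3.65000986e-01, -7.70012922e-01,
         1.78643551e+03],
       [ 0.00000000e+00,  0.00000000e+00,  0.00000000e+00,
         1.00000000e+00]])}
top {'fov_y': 56.16291260481829, 'cx': 321.71220070537055, 'cy': 238.30230993519288, 'k1': -0.10826209194587812, 'world_to_cam': array([[ 2.29826857e-02, -9.98970831e-01,  3.91033800e-02,
        -8.32132388e+01],
       [-9.96568560e-01, -2.60033559e-02, -7.85807260e-02,
         4.90388218e+02],
       [ 7.95166723e-02, -3.71632030e-02, -9.96140550e-01,
         8.63965879e+02],
       [ 0.00000000e+00,  0.00000000e+00,  0.00000000e+00,
         1.00000000e+00]])}
{'time_s': 0.1, 'joints': array([-1.33252715e+00,  4.94123227e-01,  1.34606613e+00, -1.66280533e-05,
        1.30249180e+00, -9.55300449e-02]), 'qd': array([-0.00132976, -0.00359786, -0.00256884,  0.00036772,  0.00074589,
        0.00076237]), 'joint_efforts': array([ 2.23374598e-03, -8.80243421e+01, -3.82546449e+01,  7.09785637e-02,
        4.82573651e-02, -1.16987090e-05]), 'eef_pos': array([ 204.67128912, -590.17851961,  213.39756374]), 'ee_rot': array([-5.42291642e-04,  9.86104047e-01,  1.66127998e-01, -4.68047878e-05]), 'contact_force': array([-0.38855792, -0.19027917,  0.16925158]), 'torque': array([ 0.02490859, -0.03936323,  0.01832431]), 'finger_force': 0.0, 'gripper_width': 1.0010979871014354}
```

View pics/top0.png

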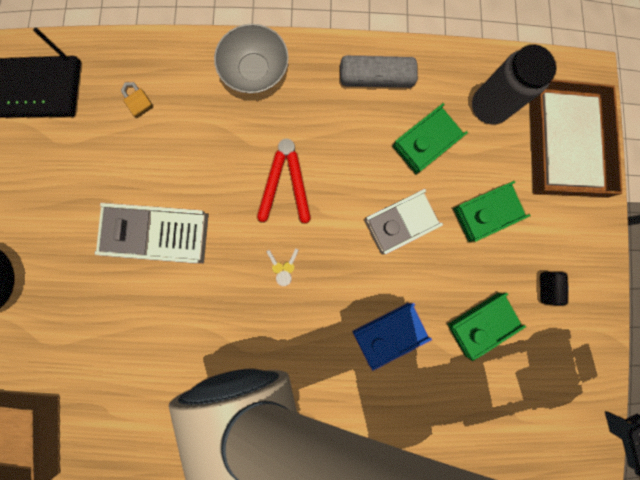

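View pics/scene0.png

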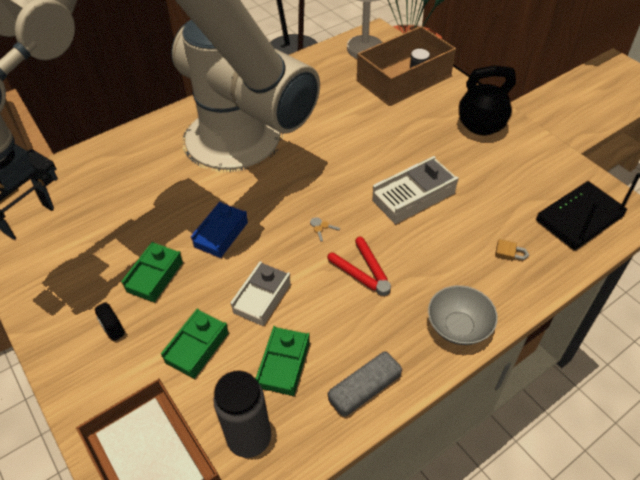

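Candidates: the long white box with the tab at top (121,230) / scene (432,171), the white chime with a knob at top (391,228), the green ones at (428,138), (491,211), (486,326), and the blue one at (391,336). I choose the long white box with the flat tab and check it in a close crop.

Run:
```python
import cv2,numpy as np
a=cv2.imread("pics/top0.png")[195:270,90:215]; b=cv2.imread("pics/scene0.png")[150:225,365:465]
a=cv2.resize(a,None,fx=6,fy=6,interpolation=cv2.INTER_CUBIC)[:300*2]
cv2.imwrite("pics/c1.png",a)
cv2.imwrite("pics/c2.png",cv2.resize(b,None,fx=8,fy=8,interpolation=cv2.INTER_CUBIC))
```

```text
(no output)
```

View pics/c1.png

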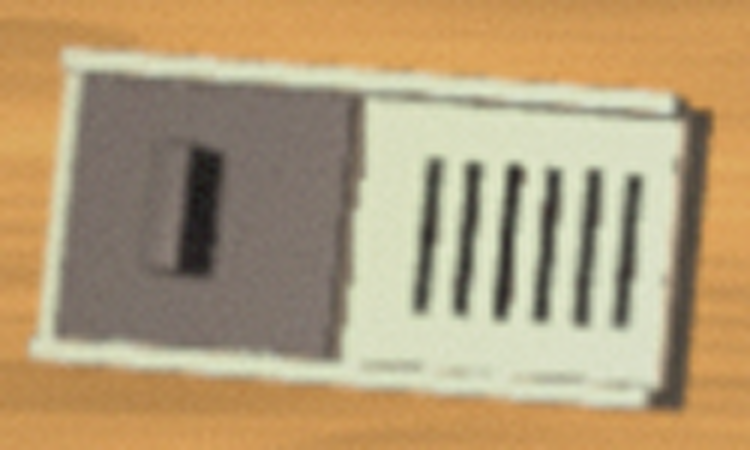

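View pics/c2.png

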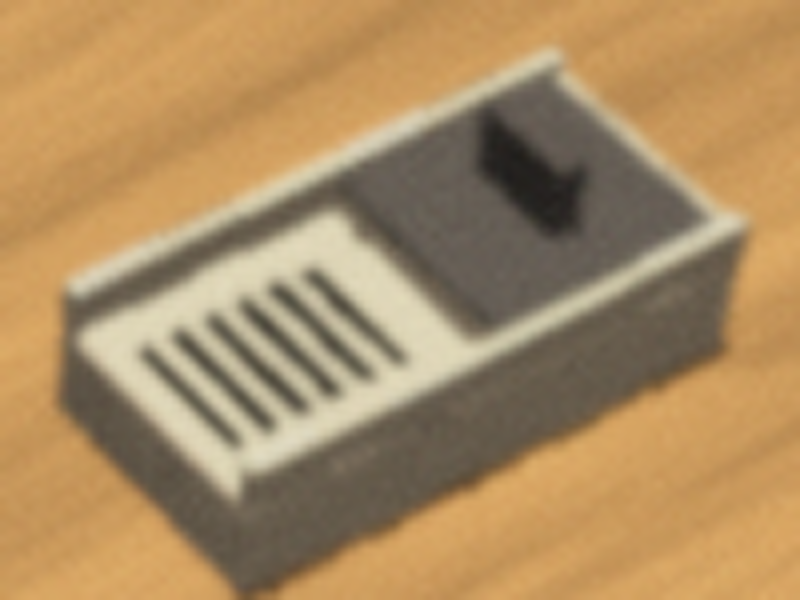

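The crops confirm the choice: a long white box with louvres and a flat tab at top-crop (171,209), at the end away from the louvres. The cover slides toward the louvres, which is image right and about world -y.

```bash
cat > h.py <<'E'
import numpy as np,cv2
from cell import robot
def ray(c,uv):
    f=240/np.tan(np.radians(c["fov_y"]/2)); K=np.array([[f,0,c["cx"]],[0,f,c["cy"]],[0,0,1]])
    p=cv2.undistortPoints(np.array(uv,float).reshape(-1,1,2),K,np.array([c["k1"],0,0,0.]))[:,0]
    W=c["world_to_cam"]; R,t=W[:3,:3],W[:3,3]
    return -R.T@t,np.c_[p,np.ones(len(p))]@R
def atz(c,uv,z):
    o,d=ray(c,uv); return o+d*((z-o[2])/d[:,2])[:,None]
E
python3 - <<'E'
from h import *
np.set_printoptions(precision=1,suppress=True)
t=robot.camera_info("top"); s=robot.camera_info("scene")
T=lambda p:np.array(p)/6+[90,195]-.4
S=lambda p:np.array(p)/8+[365,150]-.4
r=atz(t,T([(65,48),(682,94),(650,405),(30,355)]),58);print("rail top",r,np.linalg.norm(r-np.roll(r,-1,0),axis=1),r.mean(0))
q=atz(s,S([(740,225),(240,495),(70,288),(558,50)]),58);print("rail scene",q,np.linalg.norm(q-np.roll(q,-1,0),axis=1),q.mean(0))
p=atz(t,T([(85,72),(360,95),(335,357),(55,337)]),56);print("plate",p,np.linalg.norm(p-np.roll(p,-1,0),axis=1),p.mean(0))
k=atz(t,T([(160,143),(192,147),(180,274),(150,270)]),86);print("tab",k,k.mean(0))
for a in(r,q,p):
    d=a[1]-a[0]+a[2]-a[3];print(np.degrees(np.arctan2(d[1],d[0])))
E
```

```text
rail top [[546.8 355.5  58. ]
 [536.6 155.3  58. ]
 [438.6 161.1  58. ]
 [448.6 360.7  58. ]] [200.4  98.2 199.9  98.3] [492.7 258.2  58. ]
rail scene [[549.3 347.9  58. ]
 [543.8 144.2  58. ]
 [444.1 158.4  58. ]
 [453.8 357.1  58. ]] [203.8 100.8 198.9  95.9] [497.8 251.9  58. ]
plate [[539.5 349.3  56. ]
 [534.1 258.8  56. ]
 [450.9 262.3  56. ]
 [454.6 353.7  56. ]] [90.6 83.3 91.5 85. ] [494.8 306.   56. ]
tab [[513.9 310.2  86. ]
 [512.9 300.   86. ]
 [473.8 301.4  86. ]
 [474.8 310.9  86. ]] [493.8 305.6  86. ]
-92.90056830054907
-92.17650224512259
-92.88200368411111
```

```bash
cat >> h.py <<'E'
a=np.radians(-92.9); D=np.array([np.cos(a),np.sin(a),0]); h=(a+np.pi/2)/2
Q=[0,np.cos(h),np.sin(h),0]
TAB=np.array([494,305.8,71.])
def st(l=""):
    s=robot.state();print(l,round(s["time_s"],2),s["eef_pos"].round(1),s["contact_force"].round(1),round(s["gripper_width"],3),round(s["finger_force"],1));return s
E
python3 - <<'E'
from h import *
robot.goto(TAB+[0,0,150],Q); st()
c=robot.camera_info("wrist"); cv2.imwrite("pics/w.png",robot.snapshot("wrist")[:,:,::-1])
x=np.array([np.cos(2*h),np.sin(2*h),0])
f=240/np.tan(np.radians(c["fov_y"]/2)); K=np.array([[f,0,c["cx"]],[0,f,c["cy"]],[0,0,1]]);W=c["world_to_cam"]
P=np.array([TAB+[0,0,15]+i*20*x+j*6*D for i,j in((1,1),(1,-1),(-1,-1),(-1,1))])
print(cv2.projectPoints(P,cv2.Rodrigues(W[:3,:3])[0],W[:3,3],K,np.array([c["k1"],0,0,0]))[0][:,0].round())
E
```

```text
3.39 [494.3 305.3 221. ] [-0.4  0.4  0.5] 0.999 0.0
[[332. 206.]
 [318. 206.]
 [318. 251.]
 [332. 251.]]
```

View pics/w.png

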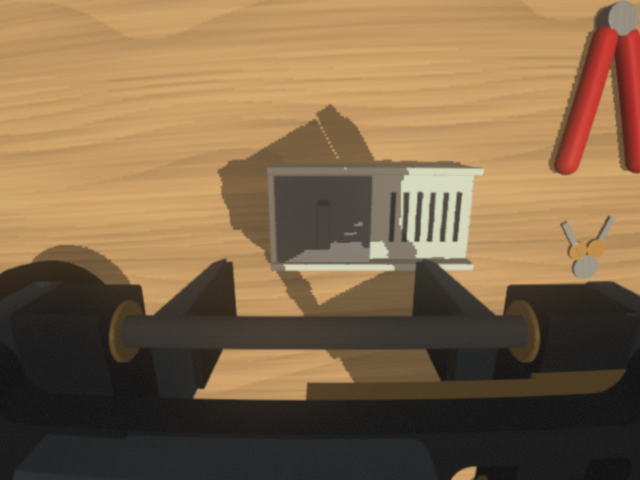

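The wrist view shows the tab at columns 316–331, rows 201–250, which matches the prediction, and the box is aligned with the tool. Next I grasp the tab and open the cover.

```bash
cat >> h.py <<'E'
def slide(start,dirn,n,maxd):
    "slide on in 2 mm steps until the end stop pushes back"
    p=start+dirn*n; robot.move_linear(p,max_speed=60); st("slid")
    while n<maxd:
        n+=2; robot.move_linear(start+dirn*n,max_speed=30); s=st(n)
        if abs(s["contact_force"]@D)>9: break
    return s
E
python3 - <<'E'
from h import *
g=TAB+[0,0,-9]
robot.move_linear(g,max_speed=80); st("down")
robot.gripper_close(20); s=st("closed")
slide(g,D,82,102)
E
```

```text
down 5.58 [494.2 305.9  62.3] [-0.3  0.1 -0.3] 0.996 0.0
closed 6.76 [494.  305.8  62. ] [-0.8  0.   0.3] 0.132 20.0
slid 8.28 [489.8 224.   62. ] [-0.8 -0.8  0.3] 0.13 20.0
84 8.53 [489.7 221.9  62. ] [-1.   0.9  0.5] 0.132 20.0
86 8.78 [489.6 219.8  62. ] [-1.5 -0.9  0.2] 0.13 20.0
88 9.03 [489.5 218.   62. ] [-2.3  3.2 -0.6] 0.129 20.0
90 9.28 [489.6 217.8  62. ] [-3.1 22.8 -5.2] 0.131 20.0
```

Run:
```python
from h import *
g=TAB+[0,0,-9]+88*D; B=g-90*D
robot.release(); robot.move_linear(g+[0,0,45]); st("up")
robot.gripper_close(20)
robot.move_linear(B+[0,0,0]+[0,0,107-g[2]]); cv2.imwrite("pics/w2.png",robot.snapshot("wrist")[:,:,::-1])
robot.move_linear([*B[:2],54],max_speed=80); st("above")
for z in np.arange(51,40.9,-1):
    robot.move_linear([*B[:2],z],max_speed=20); s=st(z)
    if s["contact_force"][2]>15: break
robot.sleep(.2); st("pressed")
```

```text
up 10.97 [489.7 218.  107.2] [-0.4 -0.6 -1.1] 1.003 0.0
above 13.96 [494.3 307.9  54.3] [-0.1  0.3 -0.5] 0.005 0.0
51.0 14.26 [494.1 307.8  51.1] [-0.8 -1.1  0.3] 0.009 0.0
50.0 14.51 [494.2 307.9  50. ] [0.7 0.2 0.1] 0.004 0.3
49.0 14.76 [494.2 307.9  49. ] [ 0.4 -0.1  1.5] 0.007 0.7
48.0 15.01 [494.2 307.9  48. ] [1.  0.6 1.8] 0.003 1.1
47.0 15.26 [494.2 307.8  47. ] [0.7 0.1 2.3] 0.003 1.4
46.0 15.51 [494.2 307.9  46. ] [1.6 0.  2.5] 0.007 1.8
45.0 15.76 [494.2 307.9  45. ] [ 1.3 -0.3  5. ] 0.004 2.1
44.0 16.01 [494.2 307.8  44.2] [-0.2  0.3  8.2] 0.003 4.0
43.0 16.26 [494.2 307.9  43.8] [-2.9 -1.7 20.4] 0.005 10.0
pressed 16.46 [494.3 307.9  43.8] [-1.8 -0.7 20.1] 0.003 10.0
```

View pics/w2.png

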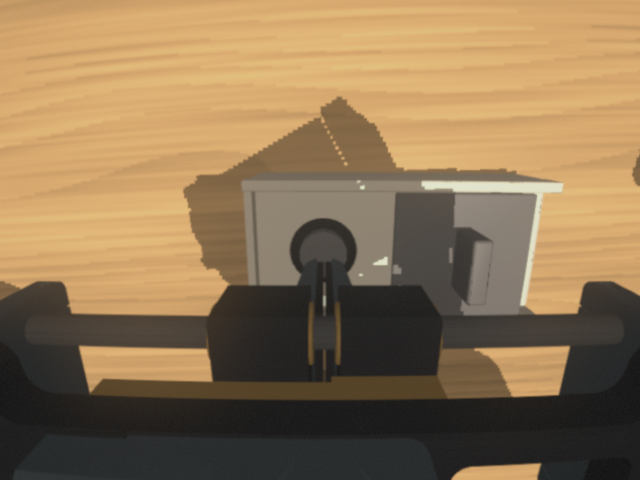

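The wrist picture shows the button uncovered at (323,245) with the fingers over it, and the tab aside at (473,265). The button bottomed out at TCP z 43.8 with 20 N. Next I close the cover.

Run:
```python
from h import *
g=TAB+[0,0,-9]+88*D; B=g-90*D
robot.move_linear([*B[:2],110]); robot.move_linear([*g[:2],110]); robot.release()
robot.move_linear(g,max_speed=80); robot.gripper_close(20); st("closed")
slide(g,-D,82,98)
robot.release(); robot.sleep(.2); s=st("rel")
robot.move_linear(s["eef_pos"]+[0,0,110]); st("up")
cv2.imwrite("pics/w3.png",robot.snapshot("wrist")[:,:,::-1])
```

```text
closed 21.13 [489.6 218.   62. ] [-0.6  1.3  0.8] 0.134 20.0
slid 22.65 [493.7 299.7  62. ] [ 1.1  1.3 -2.2] 0.131 20.0
84 22.9 [493.8 301.7  62. ] [ 0.8  0.1 -0.8] 0.13 20.0
86 23.15 [494.  303.9  62. ] [1.  0.5 0.2] 0.129 20.0
88 23.4 [494. 306.  62.] [ 1.1  1.5 -0.9] 0.129 20.0
90 23.65 [494.1 307.9  62. ] [ 2.8 -0.7 -0. ] 0.129 20.0
92 23.9 [494.1 308.1  62. ] [  2.5 -17.9   5.4] 0.134 20.0
rel 25.35 [494.2 309.8  62. ] [-0.   0.4 -0.1] 1.001 0.0
up 26.23 [493.8 309.6 171.3] [ 0.9 -0.6 -0.1] 0.997 0.0
```

View pics/w3.png

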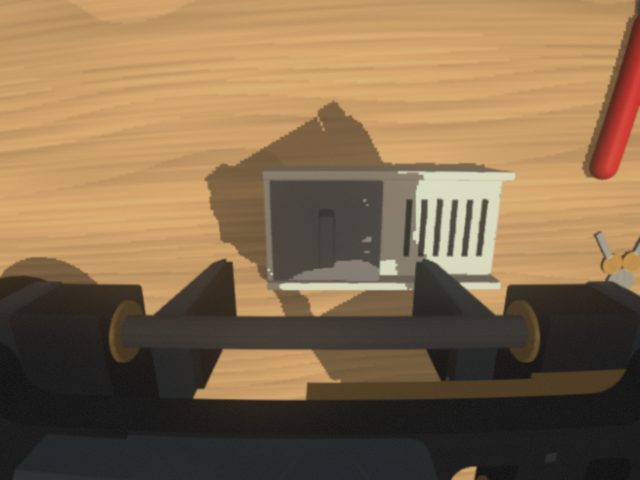

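The cover is shut against its end, with the tab at (326,235) and the plate flush at (270,230), and the gripper is clear.

```bash
python3 -c "
from cell import robot
print(robot.finish_job())"
```

```text
the job is handed in; nothing more can be done
None
```

I slid the alarm's cover fully open, pressed its button down to the stop (about 20 N), slid the cover shut against its end stop without going near the chime, and handed the job in at about 26 s; no verdict was returned.

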